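Clear the last sign and hold the laminator's roller open

ROBOT

A 6-joint arm with a two-finger parallel gripper is mounted at the origin on the work surface. World frame = base frame: x ahead of the robot, y to its left, z up, the work surface at z = 0. Lengths are in m, angles in rad, forces in N, time in s.
With the tool pointing down it reaches from about 0.35 to 0.725 m from the base axis. Payload 4.3 kg.
Tool frame: the origin (TCP) lies between the finger pads; the fingertips stand 11 mm ahead of it and the grasp point (between the pads) lies 8 mm behind it; z points along the fingers, y is the line along which they close (so a half turn about z gives the same grasp; the last joint's range is limited). The gripper opens to 85 mm and grips with 20 to 120 N. Pads are 22 mm wide; open, the fingers measure 114 mm over their backs; the gripper's body (76 mm by 85 mm) begins 54 mm behind the grasp point. The pads swing forward as they close: fully open they stand 13 mm farther back than shut.
Start: joints at [-1.376, 0.377, 0.081, 1.274, 0, 1.46], TCP at [0.173, -0.549, 0.242] pointing down, gripper open.
Joint ranges: [-2.72, 2.72], [-0.84, 1.66], [-1.02, 1.22], [-1.77, 2.12], [-1.37, 1.28], [-3.14, 3.14]. Speed limits (rad/s): [2.57, 2.57, 3.14, 3.14, 3.14, 3.14].

INTERFACE

Orientations are given as a unit quaternion [w, x, y, z].
In Python, from cell import sense, read_camera, hand_in gives the robot as it stands. The module is installed in compiled form; this text tells all that it offers.
- The arm moves only by the tool drive_tool, never from a script. Its argument "series" is a list that holds one entry, the list of rows, each a list of 7 numbers: the turn, a rotation vector about the tool's x, y, z normalised to -1 to 1, where 1 is 0.08 rad, then the shift along the tool's x, y, z normalised to -1 to 1, where 1 is 0.04 m, then the finger opening in mm, from 0 to 85.4. In form: [[[ax, ay, az, tx, ty, tz, fingers], ...]]. A call has 1 to 8 rows; each row shifts and turns the commanded pose from where the row before left it, along the tool's axes as they then stand; what a row does not reach is not made up. A row lasts 1/10 s, in which the tool goes at most 50 mm and 8.59 degrees, less where a joint would pass 70% of its speed; a pose out of reach is approached as far as the arm can. A call with a number of a shift or a turn outside -1 to 1 is refused whole. A call with a gripper value outside its range is refused whole. The fingers move at their own pace and stop on an object; the grip force is fixed at half the most. Time passes only in rows, so rows that do not move let the fingers close. It gives the time, the measured TCP pose, the force, the opening and the grip force at its end, in the units of the state.
- sense(): the state, without advancing time (a new reading comes with each control period).
- read_camera(name): name is "scene" or "top" or "wrist"; returns a dict with "pixels" (400x640x3 uint8, red, green, blue), "fovy" (degrees; the focal length in pixels is half the picture's height over the tangent of half this angle, whatever the lens; pixels are square), "cx", "cy" (the principal point, pixels), "position" and "attitude" of the camera in the world; the wrist camera has in their place "tool_from_camera" (4x4, takes a point from camera to tool coordinates, whose origin is the TCP and whose axes are the flange's). Camera axes: x right, y down, z forward; pixel columns grow to the right and rows downward; lengths in m; the calibration is good to about 2 mm. The wrist camera is an equidistant fisheye: a pixel r from the principal point sees the ray r / f radians off the axis. A picture is of the moment at which its call begins: read the wrist's pose just before it. There is no depth.
- hand_in(): hands the job in; it is judged then, once.
The state is a dict: "time": time; "q": joint angles; "dq": joint speeds; "effort": joint torques, N m; "ee_pos": TCP position; "orientation": TCP orientation; "wrist_force": force on the tool from outside, world axes, zero at the start; "moment": the same for the moment, N m; "width": finger opening in m; "grip_force": force on a finger pad.
Only numpy, scipy, OpenCV 4.12 (cv2) and the standard library are available. Lean on these libraries where they do the work, as an engineer would, in place of code of your own. Each camera call takes 0.05 s, during which the arm holds its last target. There are 200 camera calls.

TASK

Take the finished door sign off the laminator's delivery tray and drop it into the black crate. Then turn the roller lift lever up to its highest lift, where the lever stands straight up, without letting it go over the top, and keep hold of it there so that a colleague can wipe the opened rollers: finish while still holding the lever up. Leave the tape roll, the bottle and the stapler alone.

Things in the scene. Friction and masses are not known exactly. Their poses are not given: they have to be found in the camera images.
- laminator: Fixed tabletop roll laminator: two black rubber rollers along its y axis between grey end frames (outer faces 190 mm either side of the middle, 197 mm high; black knobs on top reach 224 mm). Origin on the table under the middle of the rollers. Its -x side is the delivery side, facing the robot; z up. Lift lever outside the right (-y) end, hand crank (not needed) outside the left.
- tray_mid (a point): Middle of the top of the flat aluminium delivery tray on the laminator's -x side, 100 mm above the table; axes as the laminator's. The tray is 200 mm long (x) and 346 mm wide (y). The rollers begin 105 mm beyond this point (+x); the top roller's top is 50 mm above tray level.
- sign_center (a point): Centre of the finished door sign: a loose stiff foam-plastic strip 150 mm long (its x axis), 50 mm wide (its y axis) and 10 mm thick, white with a wood-look face, about 45 g, lying flat on the delivery tray, roughly lengthwise away from the rollers. Its underside is 5 mm below this point.
- crate: Black slatted plastic crate for finished work, open at the top, loose on the table, about 0.6 kg. 220 mm long (its x), 140 mm wide (its y), 75 mm high, walls and floor about 5 mm thick. Origin under the centre of its floor, at table height.
- lift_lever (a joint): Lever angle about its turning axis, rad. 0 = at rest, leaning towards the laminator's -x, 1.45 short of upright; grows as it swings up and over. 1.45 = straight up: highest lift of the eccentric that carries the top roller; beyond it the roller comes down again (stop at 2.3). No catch: a return spring pulls it back to 0 when let go. Turning it takes about 6 N at the grip all the way.
- lever_pivot (a point): Point on the lever's turning axis (the axis is parallel to the laminator's y), level with the middle of the hand grip; 124 mm above the table. The hand grip's middle goes round this point at 120 mm radius, from the delivery side (-x) up over the top.
- lever_grip: Hand grip of the lift lever: a round black plastic sleeve 18 mm in diameter, 74 mm long, parallel to the laminator's y axis, spinning freely on a spindle at the lever's end, 120 mm from the turning axis; origin at its middle. Beyond its inner end is the flat steel lever arm, 22 mm wide, 8 mm thick. At rest it is beside the delivery tray, about 138 mm above the table.
- top_roller (a point): Middle of the top roller's axis (black roller, 50 mm in diameter), which swings with the lift lever: 125.5 mm above the table when shut on the lower roller, 137 mm at the highest lift.
- tape_roll: Bystander: roll of tape lying flat, 100 mm in diameter, 24 mm high. Origin under its centre.
- cleaner: Bystander: upright plastic bottle of roller cleaner, 56 mm in diameter, 150 mm high. Origin under its centre.
- stapler: Bystander: black desk stapler, 150 x 36 x 54 mm. Origin under its centre.
Not all that is in view belongs to the job. Of the things that look like the part that bears sign_center, the middle-sized one is meant.

How it is judged:
By the outcome, as a careful person would: the job done as asked, in the order asked, and still so for the second after the job is handed in, while the arm keeps its last pose, push and grip.
It also fails if it takes over 61 s, if anything falls off the work surface, if the arm or the gripper's body presses on something with over 40 N, if the wrist force passes 120 N, or if a joint passes its speed limit or range.

## Working session

There is one attempt and no reset: what is moved stays moved. The work goes in short steps, Python scripts to look and compute and a tool call to move; the robot and the scene stay as the last step left them, time stands still between calls to the robot, and variables do not carry over. Pictures are saved under pics/ and viewed, at most 10 in all, crops included, and the job is handed in when it is done.

Besides the shell and the picture viewer there is one more tool, called after "Call:" by a JSON object that holds its "name" and its "arguments", one argument or row to a line. drive_tool: Moves the arm, as the interface text tells. Scaled input: -1 to 1 covers 0.04 m each way for a shift and 0.08 rad each way for a turn. Its arguments: {"type":"object","properties":{"series":{"type":"array"}},"required":["series"]}

```bash
mkdir -p pics
cat > h.py <<'E'
import numpy as np, cv2
from cell import sense, read_camera, hand_in
from scipy.spatial.transform import Rotation as R
def rot(q): return R.from_quat([q[1],q[2],q[3],q[0]]).as_matrix()
def shot(name, fn=None):
    s=sense(); c=read_camera(name)
    if fn: cv2.imwrite('pics/'+fn, c['pixels'][:,:,::-1])
    f=200/np.tan(np.radians(c['fovy'])/2); c['f']=f
    if name=='wrist':
        T=np.array(c['tool_from_camera']); Rt=rot(s['orientation'])
        c['R']=Rt@T[:3,:3]; c['p']=np.array(s['ee_pos'])+Rt@T[:3,3]
    else:
        a=np.array(c['attitude']); c['R']=rot(a) if a.size==4 else a.reshape(3,3); c['p']=np.array(c['position'])
    c['fish']=name=='wrist'; return c
def ray(c,u,v):
    x,y=(u-c['cx'])/c['f'],(v-c['cy'])/c['f']
    if c['fish']:
        r=np.hypot(x,y)+1e-12; d=np.array([np.sin(r)*x/r,np.sin(r)*y/r,np.cos(r)])
    else: d=np.array([x,y,1.])
    return c['R']@d
def onz(c,u,v,z):
    d=ray(c,u,v); return c['p']+d*(z-c['p'][2])/d[2]
def proj(c,P):
    d=c['R'].T@(np.array(P)-c['p'])
    if c['fish']:
        t=np.arctan2(np.hypot(d[0],d[1]),d[2]); n=np.hypot(d[0],d[1]); k=c['f']*t/n
        return c['cx']+k*d[0],c['cy']+k*d[1]
    return c['cx']+c['f']*d[0]/d[2],c['cy']+c['f']*d[1]/d[2]
E
python3 - <<'E'
from h import *
import pickle
for n in('scene','top'):
    c=shot(n,n+'1.png'); pickle.dump(c,open(n+'.pkl','wb'))
    print(n,c['attitude'],c['position'],c['fovy'],c['cx'],c['cy'])
s=sense(); print({k:np.round(v,3) for k,v in s.items()})
E
```

```text
scene [-0.30737077  0.89197787  0.31106026 -0.11463072] [ 0.91967445 -0.43355262  0.93708911] 56.11796289907704 321.4297112434423 192.9381817757181
top [-0.07459553  0.70732322 -0.69895887  0.07473872] [0.16759972 0.08118819 1.537166  ] 51.92047293067952 317.180760137047 190.9744219152913
{'time': np.float64(0.1), 'q': array([-1.376,  0.378,  0.08 ,  1.274,  0.   ,  1.46 ]), 'dq': array([ 0.002, -0.002,  0.001,  0.003,  0.001, -0.001]), 'effort': array([ 1.0000e-03, -4.6469e+01,  2.7058e+01,  1.2000e-02, -0.0000e+00,
       -0.0000e+00]), 'ee_pos': array([ 0.172, -0.548,  0.241]), 'orientation': array([-0.001,  0.988,  0.152, -0.   ]), 'wrist_force': array([-0.414,  0.814,  0.062]), 'moment': array([-0.02 , -0.06 , -0.031]), 'grip_force': np.float64(0.0), 'width': np.float64(0.085)}
```

View pics/scene1.png

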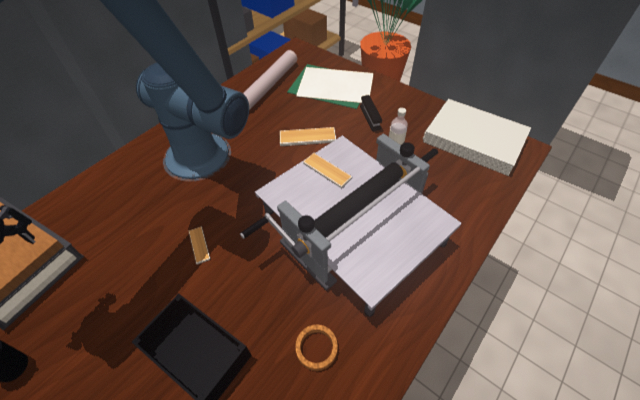

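View pics/top1.png

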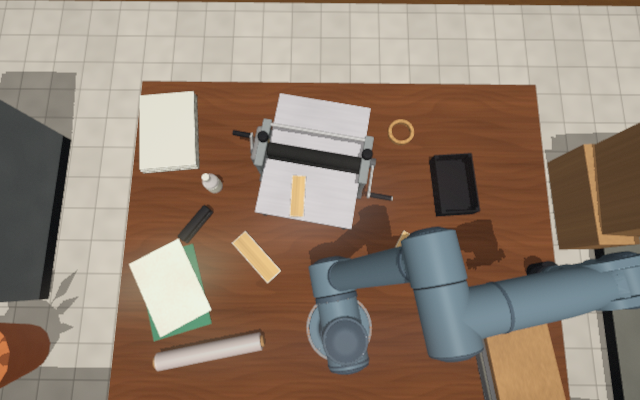

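The scene view shows the sign on the tray (scene 327,169; top 298,196), with look-alikes at top (256,257) and (402,240). The crate is at top (455,184), and the lever grip at top (380,197) and scene (255,228). Next I measure them.

Run:
```python
from h import *
import pickle
t=pickle.load(open('top.pkl','rb')); s=pickle.load(open('scene.pkl','rb'))
def blobs(c,m,amin):
    n,l,st,ce=cv2.connectedComponentsWithStats(m.astype(np.uint8))
    for i in range(1,n):
        if st[i,4]>amin:
            yield l==i,st[i],ce[i]
for nm,c in(('top',t),('scene',s)):
    h=cv2.cvtColor(c['pixels'],cv2.COLOR_RGB2HSV)
    m=(h[...,0]>10)&(h[...,0]<25)&(h[...,1]>80)&(h[...,2]>170)
    for b,st,ce in blobs(c,m,100):
        z=0.11 if (nm=='top' and 280<ce[0]<320) or (nm=='scene' and 300<ce[0]<355 and ce[1]>150) else 0.01
        if st[1]>300: z=0.024
        r=cv2.minAreaRect(np.argwhere(b)[:,::-1].astype(np.float32)); p=np.array([onz(c,*q,z)[:2] for q in cv2.boxPoints(r)])
        e=[p[1]-p[0],p[2]-p[1]]; L=[np.linalg.norm(x) for x in e]; k=int(np.argmax(L))
        print(nm,'wood',ce.round(1),'c',p.mean(0).round(4),'L',np.round(L,3),'yaw',np.degrees(np.arctan2(e[k][1],e[k][0])).round(1))
# crate (top): dark blob
g=t['pixels'].max(2)
for b,st,ce in blobs(t,g<45,150):
    r=cv2.minAreaRect(np.argwhere(b)[:,::-1].astype(np.float32))
    for z in(.075,.15):
        p=np.array([onz(t,*q,z)[:2] for q in cv2.boxPoints(r)]); e=[p[1]-p[0],p[2]-p[1]]; L=[np.linalg.norm(x) for x in e];k=int(np.argmax(L))
        print('dark',ce.round(0),z,p.mean(0).round(3),np.round(L,3),np.degrees(np.arctan2(e[k][1],e[k][0])).round(1))
# tray
m=(t['pixels'].min(2)>140); m[:, :250]=0; m[:,380:]=0; m[:165]=0; m[235:]=0
for b,st,ce in blobs(t,m,500):
    r=cv2.minAreaRect(np.argwhere(b)[:,::-1].astype(np.float32)); print('tray',st,[onz(t,*q,.1)[:2].round(3) for q in cv2.boxPoints(r)])
def big(c,x0,x1,y0,y1,f): return cv2.resize(c['pixels'][y0:y1,x0:x1,::-1],None,fx=f,fy=f,interpolation=cv2.INTER_CUBIC)
a=big(t,340,400,130,220,6)[:,:, :]; b=big(s,220,340,180,290,4)
H=max(a.shape[0],b.shape[0]); pad=lambda i:cv2.copyMakeBorder(i,0,H-i.shape[0],0,0,0)
o=np.hstack([pad(a)[:, :300],pad(b)]); cv2.imwrite('pics/lever.png',np.hstack([pad(a),pad(b)])[:600,:]); print(a.shape,b.shape)
```

```text
top wood [401.1 131. ] c [ 0.7408 -0.2435] L [0.095 0.1  ] yaw 177.9
top wood [601.1 203.1] c [ 0.4837 -0.9793] L [0.134 0.409] yaw -162.8
top wood [297.2 195.7] c [0.4571 0.1525] L [0.142 0.044] yaw -2.1
top wood [256.  256.6] c [0.2477 0.3059] L [0.058 0.192] yaw -136.8
top wood [525.6 365.1] c [-0.1212 -0.6426] L [0.226 0.247] yaw -172.8
top wood [  3.  345.5] c [-0.0641  1.168 ] L [0.028 0.077] yaw -170.4
scene wood [306.9 134.4] c [0.244  0.3065] L [0.198 0.067] yaw 43.9
scene wood [327.2 168.7] c [0.4565 0.1505] L [0.051 0.155] yaw -2.4
scene wood [ 39.9 235.6] c [-0.0914 -0.5123] L [0.055 0.118] yaw 8.1
scene wood [ 12.4 253.7] c [-0.088 -0.576] L [0.092 0.145] yaw -25.5
scene wood [315.9 346.5] c [ 0.7343 -0.2422] L [0.097 0.095] yaw 38.5
dark [ 55. 219.] 0.075 [0.385 1.023] [0.588 0.032] 0.4
dark [ 55. 219.] 0.15 [0.374 0.975] [0.557 0.031] 0.4
dark [303. 157.] 0.075 [0.608 0.101] [0.059 0.349] -99.4
dark [303. 157.] 0.15 [0.586 0.1  ] [0.056 0.331] -99.4
dark [456. 183.] 0.075 [ 0.514 -0.416] [0.161 0.229] -177.0
dark [456. 183.] 0.15 [ 0.496 -0.391] [0.153 0.217] -177.0
dark [537. 267.] 0.075 [ 0.222 -0.7  ] [0.104 0.032] -71.7
dark [537. 267.] 0.15 [ 0.219 -0.66 ] [0.099 0.03 ] -71.7
dark [613. 355.] 0.075 [-0.067 -0.915] [0.033 0.282] 180.0
dark [613. 355.] 0.15 [-0.055 -0.864] [0.031 0.268] 180.0
tray [ 255  165  104   64 4909] [array([0.398, 0.305]), array([0.601, 0.279]), array([ 0.541, -0.073]), array([ 0.342, -0.037])]
(540, 360, 3) (440, 480, 3)
```

```bash
python3 -c "
import cv2;i=cv2.imread('pics/lever.png');print(i.shape);cv2.imwrite('pics/lever2.png',i[:540,:800])"
```

```text
(540, 840, 3)
```

View pics/lever2.png

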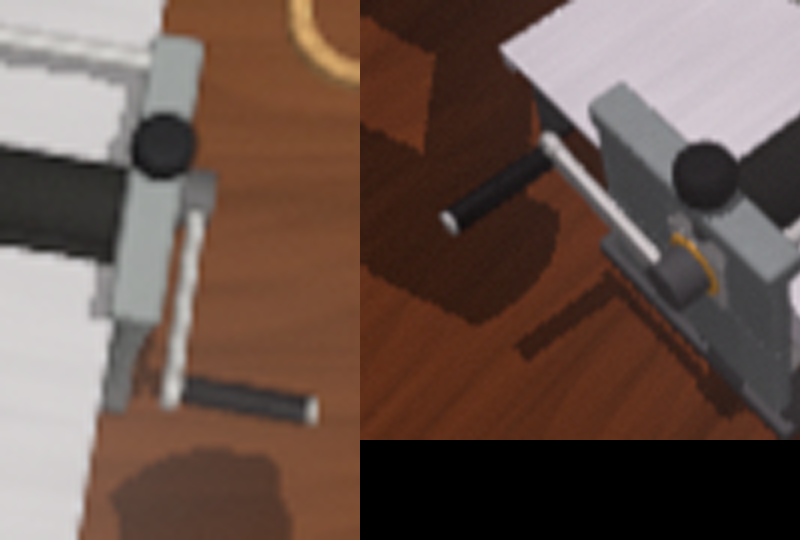

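The crop shows the lever: grip ends at top (370.5,195) and (392,198), scene (267,221) and (243,235). The hub is at top (373,162) and scene (300,250).

```bash
cat >> h.py <<'E'
def yaw_of(s): 
    M=rot(s['orientation']); return np.arctan2(M[1,0],M[0,0])
def plan(wps, grip=85, maxs=0.036, maxt=0.075):
    """wps: (x,y,z,yaw) tool-down waypoints; yaw unwrapped relative to the present; prints rows"""
    s=sense(); p=np.array(s['ee_pos']); M=rot(s['orientation']); out=[]
    y=yaw_of(s)
    for w in wps:
        g=np.array(w[:3]); yg=w[3]
        d=g-p; dy=yg-y; n=max(1,int(np.ceil(max(np.linalg.norm(d)/maxs,abs(dy)/maxt))))
        for i in range(n):
            yn=y+dy/n; G=R.from_euler('z',yn).as_matrix()@np.diag([1,-1,-1.])
            rv=R.from_matrix(M.T@G).as_rotvec(); sh=M.T@(d/n)
            out.append([*np.round(rv/.08,2),*np.round(sh/.04,2),grip]); M=G; y=yn
        p=g
    for i in range(0,len(out),8): print('[['+','.join('['+','.join('%g'%v for v in r)+']' for r in out[i:i+8])+']]')
def tri(a,ua,b,ub):
    A=[];B=[]
    for c,u in((a,ua),(b,ub)):
        d=ray(c,*u); d/=np.linalg.norm(d); P=np.eye(3)-np.outer(d,d); A.append(P);B.append(P@c['p'])
    x=np.linalg.lstsq(np.vstack(A),np.hstack(B),rcond=None)[0]; return x
E
python3 - <<'E'
from h import *
import pickle
t=pickle.load(open('top.pkl','rb')); s=pickle.load(open('scene.pkl','rb'))
i=tri(t,(370.5,195),s,(266.75,220.75)); o=tri(t,(392,198.3),s,(243,235)); h=tri(t,(373.3,162),s,(300,250))
print('grip in',i,'out',o,'len',np.linalg.norm(o-i),'yaw',np.degrees(np.arctan2(*(i-o)[1::-1])),'hub',h)
for k in((370.5,195),(392,198.3)): print(onz(t,*k,.138+.009))
for k in((266.75,220.75),(243,235)): print(onz(s,*k,.142))
plan([(.28,-.42,.27,1.0),(.45,-.2,.27,1.8),(.457,.151,.22,3.10)])
E
```

```text
grip in [ 0.45817066 -0.10315942  0.13021964] out [ 0.44597115 -0.17549874  0.13938459] len 0.07393106491344124 yaw 80.42754665315825 hub [ 0.58005955 -0.11459842  0.12638555]
[ 0.45420033 -0.10168116  0.147     ]
[ 0.44347303 -0.17566521  0.147     ]
[ 0.46540523 -0.10725998  0.142     ]
[ 0.44857759 -0.1748214   0.142     ]
[[[-0.02,-0,-0.87,0.35,-0.22,-0.07,85],[0,0,-0.87,0.37,-0.2,-0.07,85],[0,0,-0.87,0.38,-0.17,-0.07,85],[0,0,-0.87,0.39,-0.15,-0.07,85],[0,0,-0.87,0.4,-0.12,-0.07,85],[0,0,-0.87,0.41,-0.09,-0.07,85],[0,0,-0.87,0.41,-0.06,-0.07,85],[0,0,-0.87,0.42,-0.03,-0.07,85]]]
[[[0,0,-0.87,0.42,-0,-0.07,85],[0,0,-0.87,0.42,0.02,-0.07,85],[0,0,-0.91,0.63,0.05,0,85],[0,0,-0.91,0.62,0.1,0,85],[0,0,-0.91,0.61,0.15,0,85],[0,0,-0.91,0.6,0.19,0,85],[0,0,-0.91,0.59,0.23,0,85],[0,0,-0.91,0.57,0.28,0,85]]]
[[[0,0,-0.91,0.55,0.32,0,85],[0,0,-0.91,0.52,0.35,0,85],[0,0,-0.91,0.5,0.39,0,85],[0,0,-0.91,0.47,0.43,0,85],[0,0,-0.91,0.43,0.46,0,85],[0,0,-0.9,0.47,0.12,0.07,85],[0,0,-0.9,0.46,0.15,0.07,85],[0,0,-0.9,0.45,0.19,0.07,85]]]
[[[0,0,-0.9,0.44,0.22,0.07,85],[0,0,-0.9,0.42,0.25,0.07,85],[0,0,-0.9,0.4,0.28,0.07,85],[0,0,-0.9,0.38,0.31,0.07,85],[0,0,-0.9,0.36,0.33,0.07,85],[0,0,-0.9,0.33,0.36,0.07,85],[0,0,-0.9,0.3,0.38,0.07,85],[0,0,-0.9,0.28,0.4,0.07,85]]]
[[[0,0,-0.9,0.25,0.42,0.07,85],[0,0,-0.9,0.21,0.44,0.07,85],[0,0,-0.9,0.18,0.45,0.07,85],[0,0,-0.9,0.15,0.46,0.07,85],[0,0,-0.9,0.12,0.47,0.07,85],[0,0,-0.9,0.08,0.48,0.07,85],[0,0,-0.9,0.05,0.49,0.07,85]]]
```

Call:
{"name": "drive_tool", "arguments": {
  "series": [
    [[0, 0, -0.9, 0.35, -0.22, -0.07, 85], [0, 0, -0.9, 0.37, -0.2, -0.07, 85], [0, 0, -0.9, 0.38, -0.17, -0.07, 85], [0, 0, -0.9, 0.39, -0.15, -0.07, 85], [0, 0, -0.9, 0.4, -0.12, -0.07, 85], [0, 0, -0.9, 0.41, -0.09, -0.07, 85], [0, 0, -0.9, 0.41, -0.06, -0.07, 85], [0, 0, -0.9, 0.42, -0.03, -0.07, 85]]
  ]
}}

```text
time: 0.9
ee_pos: [0.2582, -0.4448, 0.2644]
orientation: [-0.001, 0.904, 0.428, 0.0]
wrist_force: [-0.4, -0.2, 0.8]
width: 0.0849
grip_force: 0.0
```

Call:
{"name": "drive_tool", "arguments": {
  "series": [
    [[0, 0, -0.9, 0.42, 0, -0.07, 85], [0, 0, -0.9, 0.42, 0.02, -0.07, 85], [0, 0, -0.9, 0.63, 0.05, 0, 85], [0, 0, -0.9, 0.62, 0.1, 0, 85], [0, 0, -0.9, 0.61, 0.15, 0, 85], [0, 0, -0.9, 0.6, 0.19, 0, 85], [0, 0, -0.9, 0.59, 0.23, 0, 85], [0, 0, -0.9, 0.57, 0.28, 0, 85]]
  ]
}}

```text
time: 1.7
ee_pos: [0.3691, -0.2965, 0.2699]
orientation: [-0.0, 0.745, 0.667, -0.0]
wrist_force: [0.0, -0.1, 0.4]
width: 0.0847
grip_force: 0.0
```

Call:
{"name": "drive_tool", "arguments": {
  "series": [
    [[0, 0, -0.9, 0.55, 0.32, 0, 85], [0, 0, -0.9, 0.52, 0.35, 0, 85], [0, 0, -0.9, 0.5, 0.39, 0, 85], [0, 0, -0.9, 0.47, 0.43, 0, 85], [0, 0, -0.9, 0.43, 0.46, 0, 85], [0, 0, -0.9, 0.47, 0.12, 0.07, 85], [0, 0, -0.9, 0.46, 0.15, 0.07, 85], [0, 0, -0.9, 0.45, 0.19, 0.07, 85]]
  ]
}}

```text
time: 2.5
ee_pos: [0.4442, -0.1367, 0.2613]
orientation: [-0.0, 0.525, 0.851, -0.0]
wrist_force: [1.0, 1.3, -0.4]
width: 0.0847
grip_force: 0.0
```

Call:
{"name": "drive_tool", "arguments": {
  "series": [
    [[0, 0, -0.9, 0.44, 0.22, 0.07, 85], [0, 0, -0.9, 0.42, 0.25, 0.07, 85], [0, 0, -0.9, 0.4, 0.28, 0.07, 85], [0, 0, -0.9, 0.38, 0.31, 0.07, 85], [0, 0, -0.9, 0.36, 0.33, 0.07, 85], [0, 0, -0.9, 0.33, 0.36, 0.07, 85], [0, 0, -0.9, 0.3, 0.38, 0.07, 85], [0, 0, -0.9, 0.28, 0.4, 0.07, 85]]
  ]
}}

```text
time: 3.3
ee_pos: [0.4444, 0.0194, 0.239]
orientation: [-0.0, 0.262, 0.965, -0.0]
wrist_force: [-0.1, 0.7, -0.2]
width: 0.085
grip_force: 0.0
```

Call:
{"name": "drive_tool", "arguments": {
  "series": [
    [[0, 0, -0.9, 0.25, 0.42, 0.07, 85], [0, 0, -0.9, 0.21, 0.44, 0.07, 85], [0, 0, -0.9, 0.18, 0.45, 0.07, 85], [0, 0, -0.9, 0.15, 0.46, 0.07, 85], [0, 0, -0.9, 0.12, 0.47, 0.07, 85], [0, 0, -0.9, 0.08, 0.48, 0.07, 85], [0, 0, -0.9, 0.05, 0.49, 0.07, 85], [0, 0, 0, 0, 0, 0, 85]]
  ]
}}

```text
time: 4.1
ee_pos: [0.4445, 0.1565, 0.2191]
orientation: [-0.001, 0.013, 1.0, 0.0]
wrist_force: [-0.7, -0.6, -0.0]
width: 0.0848
grip_force: 0.0
```

Run:
```python
from h import *
s=sense(); print(s['q'],s['ee_pos'],yaw_of(s))
c=shot('wrist','w1.png')
h=cv2.cvtColor(c['pixels'],cv2.COLOR_RGB2HSV)
m=((h[...,0]>10)&(h[...,0]<25)&(h[...,1]>60)&(h[...,2]>130)).astype(np.uint8)
n,l,st,ce=cv2.connectedComponentsWithStats(m)
for i in range(1,n):
    if st[i,4]<400: continue
    u=np.argwhere(l==i)[:,::-1]; P=np.array([onz(c,*k,.11)[:2] for k in u])
    r=cv2.minAreaRect((P*1000).astype(np.float32)); print(ce[i].round(),st[i,4],r)
```

```text
[ 2.03414418e-01  1.78471303e-01 -2.48866377e-01  1.14494306e+00
  4.95725379e-04  2.29035701e-01] [0.44454398 0.15647911 0.21908753] 3.1159711154811367
[470.  32.] 3692 ((302.8465881347656, 285.45001220703125), (88.25054931640625, 48.720401763916016), 41.752498626708984)
[49. 77.] 1298 ((311.28564453125, -117.35200500488281), (34.90876007080078, 84.00324249267578), 61.985469818115234)
[313. 198.] 9120 ((457.676025390625, 152.5100860595703), (46.807594299316406, 146.83555603027344), 87.8193130493164)
```

View pics/w1.png

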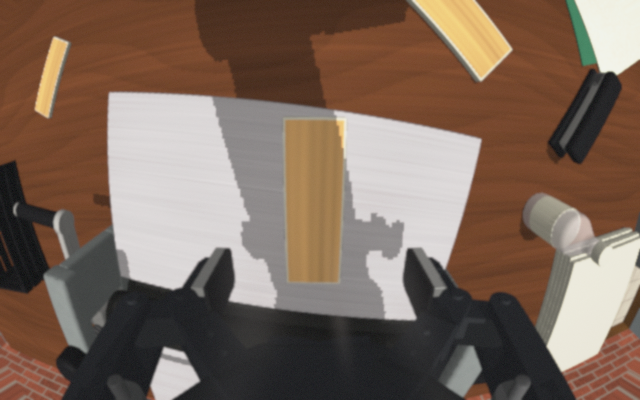

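The wrist view shows the sign at (313,198), centre (0.4577, 0.1525) and yaw −2.2°. I'll descend and grip it.

Run:
```python
from h import *
plan([(.4575,.1525,.114,3.103)],maxs=.018)
```

```text
[[[-0.01,-0.01,0.02,-0.05,-0.01,0.44,85],[0,0,0.02,-0.05,-0.01,0.44,85],[0,0,0.02,-0.05,-0.01,0.44,85],[0,0,0.02,-0.05,-0.01,0.44,85],[0,0,0.02,-0.05,-0.01,0.44,85],[0,0,0.02,-0.05,-0.01,0.44,85]]]
```

Call:
{"name": "drive_tool", "arguments": {
  "series": [
    [[0, 0, 0.02, -0.05, -0.02, 0.44, 85], [0, 0, 0.02, -0.05, -0.02, 0.44, 85], [0, 0, 0.02, -0.05, -0.01, 0.44, 85], [0, 0, 0.02, -0.05, -0.01, 0.44, 85], [0, 0, 0.02, -0.05, -0.01, 0.44, 85], [0, 0, 0.02, -0.05, -0.01, 0.42, 85], [0, 0, 0, 0, 0, 0, 85], [0, 0, 0, 0, 0, 0, 85]]
  ]
}}

```text
time: 4.95
ee_pos: [0.4569, 0.1507, 0.1152]
orientation: [-0.0, 0.02, 1.0, -0.0]
wrist_force: [0.3, 0.7, 0.6]
width: 0.0848
grip_force: 0.0
```

Call:
{"name": "drive_tool", "arguments": {
  "series": [
    [[0, 0, 0, 0, 0, 0, 60], [0, 0, 0, 0, 0, 0, 40], [0, 0, 0, 0, 0, 0, 30], [0, 0, 0, 0, 0, 0, 30], [0, 0, 0, 0, 0, 0, 30], [0, 0, 0, 0, 0, 0, 30]]
  ]
}}

```text
time: 5.55
ee_pos: [0.4579, 0.1515, 0.1167]
orientation: [0.001, 0.019, 1.0, 0.0]
wrist_force: [-1.2, -0.6, 7.9]
width: 0.0462
grip_force: 60.2
```

Run:
```python
from h import *
plan([(.45,.15,.30,3.103),(.49,-.14,.30,3.15),(.519,-.424,.28,3.19)],grip=30)
```

```text
[[[0,0.03,0,0.03,-0.01,-0.76,30],[0,0,0,0.03,-0.01,-0.76,30],[0,0,0,0.03,-0.01,-0.76,30],[0,0,0,0.03,-0.01,-0.76,30],[0,0,0,0.03,-0.01,-0.76,30],[0,0,0,0.03,-0.01,-0.76,30],[0,0,-0.07,-0.14,-0.8,0,30],[0,0,-0.07,-0.14,-0.8,0,30]]]
[[[0,0,-0.07,-0.13,-0.8,0,30],[0,0,-0.07,-0.13,-0.8,0,30],[0,0,-0.07,-0.13,-0.8,0,30],[0,0,-0.07,-0.12,-0.8,0,30],[0,0,-0.07,-0.12,-0.8,0,30],[0,0,-0.07,-0.11,-0.81,0,30],[0,0,-0.07,-0.11,-0.81,0,30],[0,0,-0.06,-0.08,-0.89,0.06,30]]]
[[[0,0,-0.06,-0.08,-0.89,0.06,30],[0,0,-0.06,-0.07,-0.89,0.06,30],[0,0,-0.06,-0.07,-0.89,0.06,30],[0,0,-0.06,-0.07,-0.89,0.06,30],[0,0,-0.06,-0.06,-0.89,0.06,30],[0,0,-0.06,-0.06,-0.89,0.06,30],[0,0,-0.06,-0.05,-0.89,0.06,30]]]
```

Call:
{"name": "drive_tool", "arguments": {
  "series": [
    [[0, 0, 0, 0.03, -0.01, -0.3, 30], [0, 0, 0, 0.03, -0.01, -0.6, 30], [0, 0, 0, 0.03, -0.01, -0.8, 30], [0, 0, 0, 0.03, -0.01, -0.8, 30], [0, 0, 0, 0.03, -0.01, -0.8, 30], [0, 0, 0, 0.03, -0.01, -0.8, 30], [0, 0, 0, 0, 0, -0.5, 30]]
  ]
}}

```text
time: 6.25
ee_pos: [0.4503, 0.1494, 0.3026]
orientation: [0.002, 0.019, 1.0, 0.0]
wrist_force: [0.6, 0.0, -0.8]
width: 0.0462
grip_force: 61.4
```

Call:
{"name": "drive_tool", "arguments": {
  "series": [
    [[0, 0, -0.07, -0.14, -0.8, 0, 30], [0, 0, -0.07, -0.14, -0.8, 0, 30], [0, 0, -0.07, -0.13, -0.8, 0, 30], [0, 0, -0.07, -0.13, -0.8, 0, 30], [0, 0, -0.07, -0.13, -0.8, 0, 30], [0, 0, -0.07, -0.12, -0.8, 0, 30], [0, 0, -0.07, -0.12, -0.8, 0, 30], [0, 0, -0.07, -0.11, -0.8, 0, 30]]
  ]
}}

```text
time: 7.05
ee_pos: [0.4857, -0.1087, 0.3001]
orientation: [0.0, -0.003, 1.0, -0.0]
wrist_force: [0.8, 0.3, -1.2]
width: 0.0461
grip_force: 61.5
```

Call:
{"name": "drive_tool", "arguments": {
  "series": [
    [[0, 0, -0.06, -0.1, -0.9, 0.06, 30], [0, 0, -0.06, -0.08, -0.9, 0.06, 30], [0, 0, -0.06, -0.07, -0.9, 0.06, 30], [0, 0, -0.06, -0.07, -0.9, 0.06, 30], [0, 0, -0.06, -0.07, -0.9, 0.06, 30], [0, 0, -0.06, -0.06, -0.9, 0.06, 30], [0, 0, -0.06, -0.06, -0.9, 0.06, 30], [0, 0, -0.06, -0.05, -0.9, 0.06, 30]]
  ]
}}

```text
time: 7.85
ee_pos: [0.5148, -0.3961, 0.2807]
orientation: [0.0, -0.022, 1.0, -0.0]
wrist_force: [0.1, -0.0, -0.3]
width: 0.0463
grip_force: 61.5
```

Run:
```python
from h import *
s=sense(); print(s['q'].round(3),s['ee_pos'],yaw_of(s),s['width'],s['grip_force'])
c=shot('wrist','w2.png')
```

```text
[-0.753  0.543  0.439  1.466  0.    -0.798] [ 0.5148052  -0.3961427   0.28072442] -3.0966013543602946 0.04625149900535228 61.469199657440186
```

View pics/w2.png

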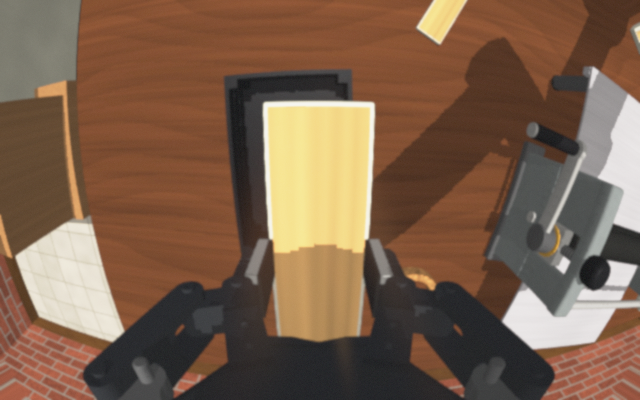

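The wrist view shows the sign held level. The near crate rim runs from (227,77) to (352,70), and its outer side edge goes down to about (240,240).

Run:
```python
from h import *
c=shot('wrist'); s=sense()
A,B,C=[onz(c,*k,.075)[:2] for k in((227,77),(352,71),(239,235))]
print(A,B,C,np.linalg.norm(A-B),np.degrees(np.arctan2(*(C-A)[::-1])))
u=(B-A)/np.linalg.norm(B-A); v=np.array([u[1],-u[0]]); v*=np.sign(v[0]); cen=(A+B)/2+.11*v; print('crate',cen,np.degrees(np.arctan2(v[1],v[0])))
plan([(*cen,.20,np.pi-2*np.pi+np.arctan2(v[1],v[0])),(*cen,.042,-np.pi+np.arctan2(v[1],v[0]))],grip=30,maxs=.03)
```

```text
[ 0.41541045 -0.50558658] [ 0.40671305 -0.37034385] [ 0.6020816 -0.4956851] 0.13552210569366632 3.036257230935756
crate [ 0.52083499 -0.43090574] 3.679598562609303
[[[-0.01,-0.02,-0.1,-0.05,-0.27,0.66,30],[0,0,-0.1,-0.04,-0.27,0.66,30],[0,0,-0.1,-0.04,-0.27,0.66,30],[0,0,0,0,0,0.66,30],[0,0,0,0,0,0.66,30],[0,0,0,0,0,0.66,30],[0,0,0,0,0,0.66,30],[0,0,0,0,0,0.66,30]]]
[[[0,0,0,0,0,0.66,30]]]
```

Call:
{"name": "drive_tool", "arguments": {
  "series": [
    [[0, 0, -0.1, -0.05, -0.27, 0.66, 30], [0, 0, -0.1, -0.04, -0.27, 0.66, 30], [0, 0, -0.1, -0.04, -0.28, 0.66, 30], [0, 0, 0, 0, 0, 0.66, 30], [0, 0, 0, 0, 0, 0.66, 30], [0, 0, 0, 0, 0, 0.66, 30], [0, 0, 0, 0, 0, 0.66, 30], [0, 0, 0, 0, 0, 0.66, 30]]
  ]
}}

```text
time: 8.75
ee_pos: [0.5221, -0.4265, 0.0688]
orientation: [0.0, -0.035, 0.999, -0.0]
wrist_force: [-0.7, 0.5, -1.0]
width: 0.046
grip_force: 61.5
```

Call:
{"name": "drive_tool", "arguments": {
  "series": [
    [[0, 0, 0, 0, 0, 0.66, 30], [0, 0, 0, 0, 0, 0, 30], [0, 0, 0, 0, 0, 0, 60], [0, 0, 0, 0, 0, 0, 68], [0, 0, 0, 0, 0, 0, 68], [0, 0, 0, 0, 0, 0, 68], [0, 0, 0, 0, 0, 0, 68]]
  ]
}}

```text
time: 9.45
ee_pos: [0.5223, -0.4278, 0.0433]
orientation: [0.001, -0.034, 0.999, -0.001]
wrist_force: [0.4, 0.0, 0.6]
width: 0.0679
grip_force: 0.0
```

Call:
{"name": "drive_tool", "arguments": {
  "series": [
    [[0, 0, 0, 0, 0, -0.4, 68], [0, 0, 0, 0, 0, -0.7, 68], [0, 0, 0, 0, 0, -0.9, 68], [0, 0, 0, 0, 0, -0.9, 68], [0, 0, 0, 0, 0, -0.9, 68], [0, 0, 0, 0, 0, -0.9, 68], [0, 0, 0, 0, 0, -0.9, 85], [0, 0, 0, 0, 0, 0, 85]]
  ]
}}

```text
time: 10.25
ee_pos: [0.5236, -0.4292, 0.2732]
orientation: [0.004, -0.034, 0.999, -0.004]
wrist_force: [1.6, -0.2, -0.2]
width: 0.085
grip_force: 0.0
```

Run:
```python
from h import *
s=sense(); print(s['q'].round(3),s['ee_pos'],yaw_of(s),s['width'],s['grip_force'])
a=shot('wrist')['pixels'];b=shot('top'); t=b['pixels'][100:260,330:510]
t=cv2.resize(t,(450,400)); cv2.imwrite('pics/w3.png',np.hstack([a[:, 140:490],t])[:,:,::-1])
```

```text
[-0.78   0.6    0.516  1.476 -0.    -0.849] [ 0.52362295 -0.42916191  0.2731792 ] -3.0728121184541988 0.08503058927896696 0.0
```

View pics/w3.png

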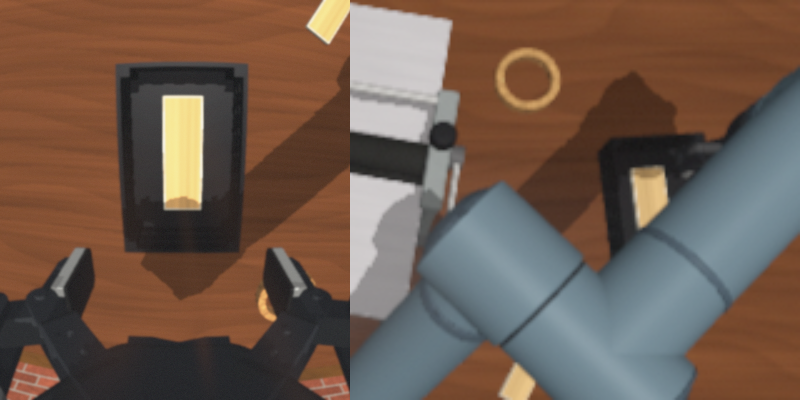

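The sign lies in the crate, at about (182,152) in the wrist half. Now the lever.

Run:
```python
from h import *
plan([(.452,-.142,.24,-1.737)])
```

```text
[[[-0.03,0.02,-0.93,0.07,0.4,0.04,85],[0,0,-0.93,0.04,0.41,0.04,85],[0,0,-0.93,0.01,0.41,0.04,85],[0,0,-0.93,-0.02,0.41,0.04,85],[0,0,-0.93,-0.05,0.41,0.04,85],[0,0,-0.93,-0.08,0.4,0.04,85],[0,0,-0.93,-0.11,0.39,0.04,85],[0,0,-0.93,-0.14,0.38,0.04,85]]]
[[[0,0,-0.93,-0.17,0.37,0.04,85],[0,0,-0.93,-0.19,0.36,0.04,85],[0,0,-0.93,-0.22,0.34,0.04,85],[0,0,-0.93,-0.25,0.33,0.04,85],[0,0,-0.93,-0.27,0.31,0.04,85],[0,0,-0.93,-0.29,0.29,0.04,85],[0,0,-0.93,-0.31,0.26,0.04,85],[0,0,-0.93,-0.33,0.24,0.04,85]]]
[[[0,0,-0.93,-0.35,0.22,0.04,85],[0,0,-0.93,-0.36,0.19,0.04,85]]]
```

Call:
{"name": "drive_tool", "arguments": {
  "series": [
    [[-0.1, 0, -0.93, 0.07, 0.4, 0.04, 85], [0, 0, -0.93, 0.04, 0.41, 0.04, 85], [0, 0, -0.93, 0.01, 0.41, 0.04, 85], [0, 0, -0.93, -0.02, 0.41, 0.04, 85], [0, 0, -0.93, -0.05, 0.41, 0.04, 85], [0, 0, -0.93, -0.08, 0.4, 0.04, 85], [0, 0, -0.93, -0.11, 0.39, 0.04, 85], [0, 0, -0.93, -0.14, 0.38, 0.04, 85]]
  ]
}}

```text
time: 11.15
ee_pos: [0.4893, -0.2989, 0.2522]
orientation: [-0.0, -0.327, 0.945, 0.005]
wrist_force: [-0.5, -0.5, -0.9]
width: 0.0846
grip_force: 0.0
```

Call:
{"name": "drive_tool", "arguments": {
  "series": [
    [[0, 0, -0.93, -0.17, 0.37, 0.04, 85], [0, 0, -0.93, -0.19, 0.36, 0.04, 85], [0, 0, -0.93, -0.22, 0.34, 0.04, 85], [0, 0, -0.93, -0.25, 0.33, 0.04, 85], [0, 0, -0.93, -0.27, 0.31, 0.04, 85], [0, 0, -0.93, -0.29, 0.29, 0.04, 85], [0, 0, -0.93, -0.31, 0.26, 0.04, 85], [0, 0, -0.93, -0.33, 0.24, 0.04, 85]]
  ]
}}

```text
time: 11.95
ee_pos: [0.4577, -0.172, 0.2406]
orientation: [0.001, -0.59, 0.807, 0.005]
wrist_force: [0.4, 0.4, -0.3]
width: 0.0849
grip_force: 0.0
```

Call:
{"name": "drive_tool", "arguments": {
  "series": [
    [[0, 0, -0.93, -0.35, 0.22, 0.04, 85], [0, 0, -0.93, -0.36, 0.2, 0.04, 85], [0, 0, 0, 0, 0, 0, 85], [0, 0, 0, 0, 0, 0, 85]]
  ]
}}

```text
time: 12.35
ee_pos: [0.45, -0.1412, 0.2386]
orientation: [0.002, -0.647, 0.763, 0.004]
wrist_force: [0.2, 0.5, 0.3]
width: 0.0849
grip_force: 0.0
```

Run:
```python
from h import *
import pickle
s=sense(); print(s['q'].round(3),s['ee_pos'],yaw_of(s),s['orientation'])
c=shot('wrist','w4.png'); pickle.dump(c,open('w4.pkl','wb'))
```

```text
[-0.443  0.174 -0.203  1.2    0.006 -1.85 ] [ 0.44996202 -0.14118705  0.23858134] -1.7344063344666947 [ 0.00164172 -0.64696154  0.76250997  0.00407654]
```

View pics/w4.png

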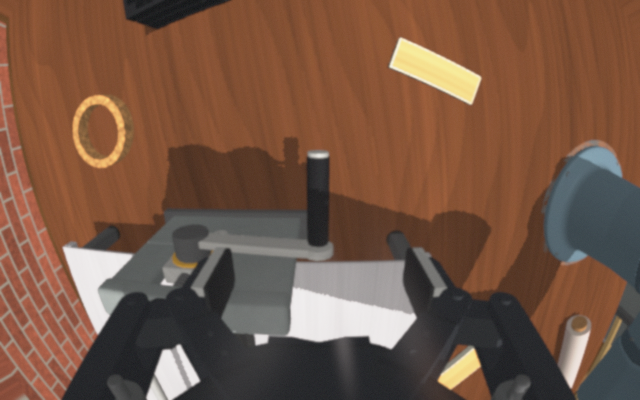

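The wrist view shows the grip as a vertical bar from (318,158) to (318,243), nicely between the fingers. The hub is at (190,240).

Run:
```python
from h import *
import pickle
c=pickle.load(open('w4.pkl','rb')); 
a=onz(c,317.5,158,.141);b=onz(c,318,243,.138); print(a,b,np.linalg.norm(a-b),np.degrees(np.arctan2(*(b-a)[1::-1])), (a+b)/2)
print('hub',onz(c,190,232,.14),onz(c,190,240,.124))
th=np.arctan2(*(b-a)[1::-1]); m=(a+b)/2
plan([(m[0],m[1],.130,th-np.pi)],maxs=.02)
t=pickle.load(open('top.pkl','rb'));s=pickle.load(open('scene.pkl','rb'))
for P in((.452,-.139,.138),tuple(m)): print(proj(t,P),proj(s,P))
```

```text
[ 0.44633976 -0.17194005  0.141     ] [ 0.45794031 -0.09996352  0.138     ] 0.0729670766236744 80.84429839515936 [ 0.45214004 -0.13595178  0.1395    ]
hub [ 0.56633877 -0.12738893  0.14      ] [ 0.57805101 -0.11296853  0.124     ]
[[[0.04,0.09,-0.01,-0.02,-0,0.45,85],[0,0,-0.01,-0.02,-0,0.45,85],[0,0,-0.01,-0.02,-0,0.45,85],[0,0,-0.01,-0.02,-0,0.45,85],[0,0,-0.01,-0.02,-0,0.45,85],[0,0,-0.01,-0.02,-0,0.45,85]]]
(np.float64(380.91745539274143), np.float64(196.26608544753023)) (np.float64(254.44942356690925), np.float64(227.083638963286))
(np.float64(380.1046318200691), np.float64(196.1308803805093)) (np.float64(255.25080580037405), np.float64(225.99522216044198))
```

Call:
{"name": "drive_tool", "arguments": {
  "series": [
    [[0.04, 0.09, 0, -0.01, -0.01, 0.45, 85], [0, 0, 0, -0.01, -0.01, 0.45, 85], [0, 0, 0, -0.01, -0.01, 0.45, 85], [0, 0, 0, -0.01, -0.01, 0.45, 85], [0, 0, 0, -0.01, 0, 0.45, 85], [0, 0, 0, -0.01, 0, 0.45, 85], [0, 0, 0, 0, 0, 0, 85], [0, 0, 0, 0, 0, 0, 85]]
  ]
}}

```text
time: 13.2
ee_pos: [0.4525, -0.1396, 0.1316]
orientation: [0.0, -0.647, 0.763, 0.0]
wrist_force: [-0.4, -0.1, -0.4]
width: 0.0848
grip_force: 0.0
```

Call:
{"name": "drive_tool", "arguments": {
  "series": [
    [[0, 0, 0, 0, 0, 0, 50], [0, 0, 0, 0, 0, 0, 35], [0, 0, 0, 0, 0, 0, 25], [0, 0, 0, 0, 0, 0, 15], [0, 0, 0, 0, 0, 0, 8], [0, 0, 0, 0, 0, 0, 8], [0, 0, 0, 0, 0, 0, 8], [0, 0, 0, 0, 0, 0, 8]]
  ]
}}

```text
time: 14.0
ee_pos: [0.4506, -0.1389, 0.1315]
orientation: [-0.001, -0.647, 0.762, 0.001]
wrist_force: [-5.8, 0.2, 3.8]
width: 0.0166
grip_force: 58.4
```

Call:
{"name": "drive_tool", "arguments": {
  "series": [
    [[0, 0, 0, 0, -0.05, -0.3, 8], [0, 0, 0, 0, -0.08, -0.29, 8], [0, 0, 0, 0, -0.11, -0.28, 8], [0, 0, 0, 0, -0.14, -0.27, 8], [0, 0, 0, 0, -0.16, -0.25, 8], [0, 0, 0, 0, -0.19, -0.24, 8], [0, 0, 0, 0, 0, 0, 8], [0, 0, 0, 0, 0, 0, 8]]
  ]
}}

```text
time: 14.8
ee_pos: [0.4782, -0.1434, 0.1956]
orientation: [-0.002, -0.647, 0.762, 0.002]
wrist_force: [-6.1, -0.4, -3.1]
width: 0.0159
grip_force: 59.6
```

Run:
```python
from h import *
s=sense(); print(s['ee_pos'],s['orientation'].round(4),s['wrist_force'],s['width'])
g0=np.array([.4506,-.1389,.1315]); d=np.array(s['ee_pos'])-g0; y=np.radians(-9.3)
X=d@[np.cos(y),np.sin(y),0]; Y=d@[-np.sin(y),np.cos(y),0]; Z=d[2]; print(X,Y,Z)
px=.12*np.sin(1.45);pz=-.12*np.cos(1.45); print('angle',1.45-np.arctan2(px-X,Z-pz),'radius',np.hypot(px-X,Z-pz))
```

```text
[ 0.47824014 -0.14344921  0.19555094] [-0.0021 -0.6471  0.7624  0.0023] [-6.0836064  -0.40661311 -3.07218047] 0.015923381663918414
0.028012003248452724 -2.2663642408014686e-05 0.06405094061208183
angle 0.590443046443301 radius 0.12027343848909959
```

Call:
{"name": "drive_tool", "arguments": {
  "series": [
    [[0, 0, 0, 0, -0.21, -0.22, 8], [0, 0, 0, 0, -0.23, -0.2, 8], [0, 0, 0, 0, -0.25, -0.17, 8], [0, 0, 0, 0, -0.26, -0.14, 8], [0, 0, 0, 0, -0.27, -0.12, 8], [0, 0, 0, 0, -0.28, -0.09, 8], [0, 0, 0, 0, 0, 0, 8], [0, 0, 0, 0, 0, 0, 8]]
  ]
}}

```text
time: 15.6
ee_pos: [0.5386, -0.1536, 0.2337]
orientation: [-0.001, -0.647, 0.762, 0.001]
wrist_force: [-6.6, -1.3, -0.1]
width: 0.0156
grip_force: 60.3
```

```bash
cat > ang.py <<'E'
from h import *
import pickle
s=sense(); print(s['ee_pos'],s['wrist_force'],s['width'])
g0=np.array([.4506,-.1389,.1315]); d=np.array(s['ee_pos'])-g0; y=np.radians(-9.3)
X=d@[np.cos(y),np.sin(y),0]; Y=d@[-np.sin(y),np.cos(y),0]; Z=d[2]; print(X,Y,Z)
px=.12*np.sin(1.45);pz=-.12*np.cos(1.45); print('angle',1.45-np.arctan2(px-X,Z-pz),'radius',np.hypot(px-X,Z-pz),'left X',px-X)
E
python3 ang.py
python3 - <<'E'
from h import *
a=shot('scene')['pixels'][150:300,200:360]; b=shot('top')['pixels']
a=cv2.resize(a,(640,600),interpolation=cv2.INTER_CUBIC); cv2.imwrite('pics/s5.png',a[:,:,::-1])
E
```

```text
[ 0.53855413 -0.15357092  0.23367829] [-6.59312387 -1.25797118 -0.10398002] 0.015639875130382373
0.08916891351418772 -0.0002643542305577229 0.10217828503017312
angle 1.1986006941440226 radius 0.1204241157848071 left X 0.02995664541032289
```

View pics/s5.png

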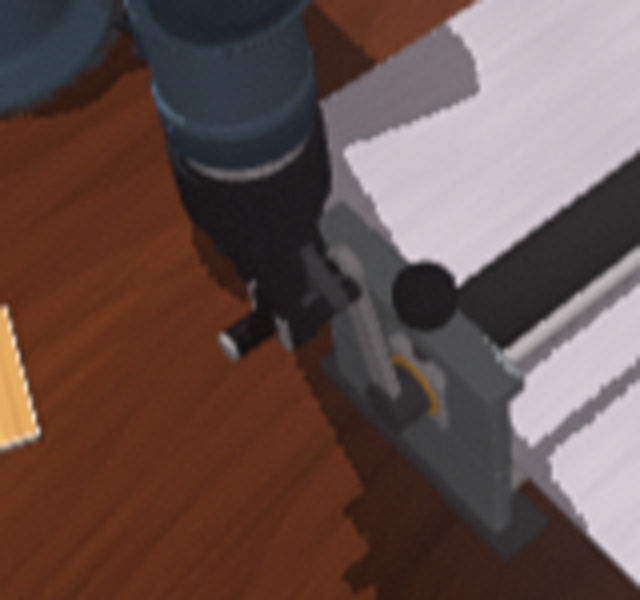

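The scene crop shows the lever at about 1.2 rad, firmly held, with its arm leaning a little short of upright. Final part, slowly.

Call:
{"name": "drive_tool", "arguments": {
  "series": [
    [[0, 0, 0, 0, -0.2, -0.04, 8], [0, 0, 0, 0, -0.2, -0.03, 8], [0, 0, 0, 0, -0.15, -0.01, 8], [0, 0, 0, 0, -0.06, -0.01, 8], [0, 0, 0, 0, 0, 0, 8], [0, 0, 0, 0, 0, 0, 8]]
  ]
}}

```text
time: 16.3
ee_pos: [0.5625, -0.1576, 0.2374]
orientation: [-0.001, -0.647, 0.762, 0.001]
wrist_force: [-5.2, -1.6, 0.3]
width: 0.0164
grip_force: 60.3
```

```bash
python3 ang.py
```

```text
[ 0.56248682 -0.15761687  0.23739821] [-5.23469242 -1.55051821  0.29488299] 0.016384972372916033
0.1134408625676483 -0.000389507953299952 0.10589820637577083
angle 1.4028037235577677 radius 0.12049271185691761 left X 0.0056846963568623066
```

Call:
{"name": "drive_tool", "arguments": {
  "series": [
    [[0, 0, 0, 0, -0.06, 0, 8], [0, 0, 0, 0, -0.04, 0, 8], [0, 0, 0, 0, 0, 0, 8], [0, 0, 0, 0, 0, 0, 8]]
  ]
}}

```text
time: 16.7
ee_pos: [0.5664, -0.1583, 0.2375]
orientation: [-0.001, -0.647, 0.762, 0.001]
wrist_force: [-5.6, -1.2, -0.8]
width: 0.0158
grip_force: 60.3
```

```bash
python3 ang.py
python3 - <<'E'
from h import *
import pickle
c=shot('scene'); pickle.dump(c,open('s6.pkl','wb')); t=shot('top')
pickle.dump(t,open('t6.pkl','wb'))
a=c['pixels'][200:270,255:335]; a=cv2.resize(a,(640,560),interpolation=cv2.INTER_CUBIC)
cv2.imwrite('pics/s6.png',a[:,:,::-1])
P=np.array([.568,-.158,.124]); y=np.radians(-9.3); v=np.array([-np.sin(y),np.cos(y),0])
for o in(.037,.045):
    q=P+v*o; print(o,[((np.array(proj(c,q+[0,0,h]))-[255,200])*8).round(0) for h in(0,.12)])
E
```

```text
[ 0.56644236 -0.15825809  0.23754604] [-5.5713175  -1.23749085 -0.8072841 ] 0.01577447213273452
0.1174480384692676 -0.00038307495746337335 0.1060460353082884
angle 1.4360803031201943 radius 0.12051804310901437 left X 0.0016775204552430117
0.037 [array([324., 410.]), array([295., 194.])]
0.045 [array([344., 395.]), array([317., 178.])]
```

View pics/s6.png

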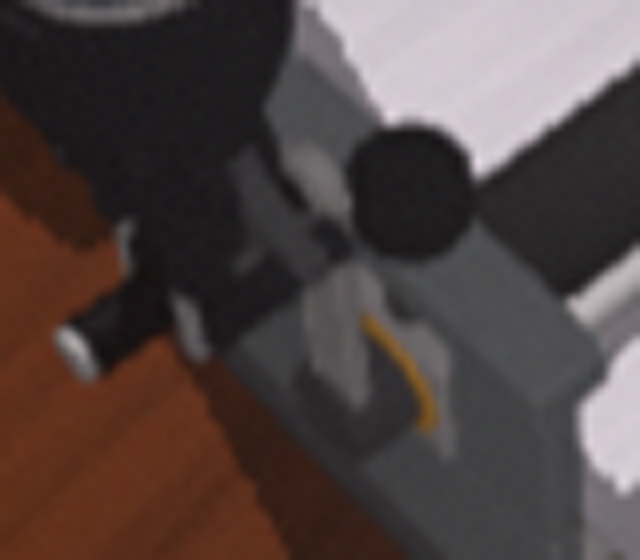

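The arm's image line, from (345,395) to (318,178) in the crop, matches the predicted upright lever. The grip is firm at about 1.44 rad, so I'll hand in while holding.

Call:
{"name": "drive_tool", "arguments": {
  "series": [
    [[0, 0, 0, 0, 0, 0, 8], [0, 0, 0, 0, 0, 0, 8], [0, 0, 0, 0, 0, 0, 8], [0, 0, 0, 0, 0, 0, 8], [0, 0, 0, 0, 0, 0, 8]]
  ]
}}

```text
time: 17.3
ee_pos: [0.5664, -0.1582, 0.2375]
orientation: [-0.001, -0.647, 0.762, 0.001]
wrist_force: [-5.6, -1.2, -0.2]
width: 0.0163
grip_force: 60.3
```

```bash
python3 ang.py; python3 -c "
from cell import hand_in; print(hand_in())"
```

```text
[ 0.56635342 -0.15824051  0.23746702] [-5.61345513 -1.20410202 -0.20261892] 0.016268479919103178
0.11735742646745316 -0.00038009429465562464 0.1059670173865333
angle 1.4353189044825763 radius 0.12044032900448676 left X 0.001768132457057453
the job is handed in; nothing more can be done
None
```

The sign is in the black crate, and the job was handed in at 17.3 s with the gripper holding the lever up at about 1.435 rad, just short of straight up (1.45) and not over the top.

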